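# Gauge a batch slide and present its label to the reader

### The job

One clear slide stands under the sprung gauge of the gauging stand: press the gauge's red knob straight down to its stop, hold it there about a second so that the foot measures the slide, and let it rise again. Draw that slide out endwise from under the foot and lift it, find its frosted label end by the small notched corner, and present it label up: the yellow label facing squarely up into the sloping reader's window, on the window's axis and about 15 cm from it, long edges level, fingers off the frosted end. Finish while still holding it there, and leave the other slide in its slot and the stamp, red marker, label roll and carton alone.

Things in the scene. Friction and masses are not known exactly. Their poses are not given: they have to be found in the camera images.
- stand: fixed stand, grey base 176x160x10 mm. Origin under its centre; +x along the slots to the gauge column (away from the robot). Gauge slot at y=+45, waiting slot at y=-45: 10 mm wide, floor z=10, blue guides x=-50..55, top z=24; end stop at x=61, robot end open. Over the gauge slot: arm x=30..85, y=31..59, z=75..87 (bush to 90); column x=71..85
- gauge_seat (a point): point in the gauge slot, on its floor (stand x = -5, y = +45, z = 10 mm), where the slide to be gauged has its origin at the start; axes as the stand's
- wait_seat (a point): the same point in the waiting slot (stand x = -5, y = -45, z = 10 mm), where the other slide stands and stays; axes as the stand's
- knob_top (a point): centre of the top of the red gauge knob, 23 mm diameter, on the plunger's axis (stand x = 45, y = 45, z = 114 mm when up); moves with the knob
- knob (a joint): travel of the knob: 0 up, 0.015 m pressed to its stop; straight down; a spring returns it when released. It takes about 2 N to start and 5 to 6 N in all at the stop with a slide under the foot; the stop is rigid
- foot (a joint): gauge reading: how far the sprung foot (steel disc 8 mm wide, under the knob) has been pushed up into the plunger, 0 to 0.009 m; 0 when it touches nothing. The raised foot is 10 mm above the slide's top edge, so with the knob at its stop it reads about 0.005. Its spring is soft (0.75 N + 250 N/m)
- slide_a: pale-blue clear acrylic slide 130x8x44 mm, 50 g, on its long edge in a slot. Origin: middle of the bottom edge; +x to the frosted white end (x=30..65), +z up, +y out of the label face. 8 mm notch in the top corner of the frosted end. Twin of slide_b; either may start at gauge_seat, and that one is to be gauged and presented. slide_a starts with its frosted end to the column
- slide_b: pale-blue clear acrylic slide 130x8x44 mm, 50 g, on its long edge in a slot. Origin: middle of the bottom edge; +x to the frosted white end (x=30..65), +z up, +y out of the label face. 8 mm notch in the top corner of the frosted end. Twin of slide_a. slide_b starts with its frosted end to the robot. Seen at the label face, notch on top, the notch is at the left
- slide_a_label (a point): centre of slide_a's label, a yellow 24 x 24 mm patch with black bars, on the +y face (slide x = 47.5, y = 4, z = 20 mm); axes as the slide's, so +y is the label's outward normal
- slide_b_label (a point): the same on slide_b
- reader: fixed label reader: dark base 110 x 90 mm, aluminium post 270 mm high and a white head 56 x 66 x 46 mm at z = 250 to 320 mm which looks down at 35 degrees below level. Origin: centre of the underside of the base; it looks to its -x and down
- reader_window (a point): centre of the reader's round green window (26 mm) in the head's black face, 268 mm above the table. +z is the optical axis, out of the window, 35 degrees below level towards the robot's side; y is level
- date_stamp: bystander: black stamp with red cap, 35 x 58 x 80 mm, origin at its underside
- marker_red: bystander: white marker with red cap lying flat, 16 x 121 x 18 mm, origin at its underside
- label_roll: bystander: roll of white labels, 77 mm diameter, 40 mm high, origin at its underside
- carton: bystander: green and white folding carton standing, 39 x 122 x 83 mm, origin at its underside
Things that resemble listed ones, but are neither listed nor needed, are in the scene too. What is shaped like the slide_a but orange is not meant.

How it is judged:
On the way, in this order (a step that is already met when the one before it is completed fails the run):
1. the knob is held at its stop while the sprung foot, pushed up by the slide under it, reads the height (value of joint knob above 0.0125 m and value of joint foot above 0.0015 m), for 0.3 s.
2. the gauge is up again and the gauged slide is held clear above the stand, the other slide still in the waiting slot (value of joint knob below 0.003 m and value of joint foot below 0.0015 m and ((contact force between the fingers and slide_a above 0.5 N and contact force between slide_a and stand below 0.05 N and contact force between slide_a and reader below 0.05 N and distance between slide_b and wait_seat below 0.012 m and angle between slide_b's own z axis and vertical below 0.25 rad and height (world z) of slide_a above 0.04 m) or (contact force between the fingers and slide_b above 0.5 N and contact force between slide_b and stand below 0.05 N and contact force between slide_b and reader below 0.05 N and distance between slide_a and wait_seat below 0.012 m and angle between slide_a's own z axis and vertical below 0.25 rad and height (world z) of slide_b above 0.04 m))), for 0.2 s.
At the end, for the whole second after the job is handed in: gauged slide held still in the fingers only; label 100-200 mm from the window, within 30 mm of its axis and facing it (window within 40 mm of the label normal); length level within 15 deg; TCP 22 mm or more from the label centre; other slide within 12 mm of wait_seat; knob up (value of joint knob below 0.003 m and ((contact force between the fingers and slide_a above 0.5 N and contact force between slide_a and stand below 0.05 N and contact force between slide_a and reader below 0.05 N and distance between slide_b and wait_seat below 0.012 m and angle between slide_b's own z axis and vertical below 0.25 rad and y of reader_window in the frame of slide_a_label between 0.1 and 0.2 m and x of reader_window in the frame of slide_a_label between -0.04 and 0.04 m and z of reader_window in the frame of slide_a_label between -0.04 and 0.04 m and x of slide_a_label in the frame of reader_window between -0.03 and 0.03 m and y of slide_a_label in the frame of reader_window between -0.03 and 0.03 m and angle between the x axis of slide_a and the y axis of reader_window, either way round below 0.26 rad and x of the grasp point in the frame of slide_a_label below -0.022 m and linear speed of slide_a below 0.02 m/s and angular speed of slide_a below 0.15 rad/s) or (contact force between the fingers and slide_b above 0.5 N and contact force between slide_b and stand below 0.05 N and contact force between slide_b and reader below 0.05 N and distance between slide_a and wait_seat below 0.012 m and angle between slide_a's own z axis and vertical below 0.25 rad and y of reader_window in the frame of slide_b_label between 0.1 and 0.2 m and x of reader_window in the frame of slide_b_label between -0.04 and 0.04 m and z of reader_window in the frame of slide_b_label between -0.04 and 0.04 m and x of slide_b_label in the frame of reader_window between -0.03 and 0.03 m and y of slide_b_label in the frame of reader_window between -0.03 and 0.03 m and angle between the x axis of slide_b and the y axis of reader_window, either way round below 0.26 rad and x of the grasp point in the frame of slide_b_label below -0.022 m and linear speed of slide_b below 0.02 m/s and angular speed of slide_b below 0.15 rad/s))); the arm keeps its last pose, push and grip.
It fails at once if the stamp is pushed more than 30 mm (distance of date_stamp from where it was at the start of the episode above 0.03 m).
It fails at once if the red marker is pushed more than 30 mm (distance of marker_red from where it was at the start of the episode above 0.03 m).
It fails at once if the label roll is pushed more than 30 mm (distance of label_roll from where it was at the start of the episode above 0.03 m).
It fails at once if the carton is pushed more than 30 mm (distance of carton from where it was at the start of the episode above 0.03 m).
It also fails if it takes over 54 s, if anything falls off the work surface, if the arm or the gripper's body presses on something with over 40 N, if the wrist force passes 120 N, or if a joint passes its speed limit or range.

### The arm

A 6-joint arm with a two-finger parallel gripper is mounted at the origin on a cart in front of the work surface, level with it; the furniture and walls round the work are solid. World frame = base frame: x ahead of the robot, y to its left, z up, the work surface at z = 0. Lengths are in m, angles in rad, forces in N, time in s.
With the tool pointing down it reaches from about 0.3 to 0.875 m from the base axis. Payload 6.4 kg.
Tool frame: the origin (TCP) lies between the finger pads, 19 mm behind the fingertips; this is the grasp point; z points along the fingers, y is the line along which they close (so a half turn about z gives the same grasp; the last joint's range is limited). The gripper opens to 85 mm and grips with 20 to 120 N. Pads are 22 mm wide; open, the fingers measure 114 mm over their backs; the gripper's body (76 mm by 85 mm) begins 54 mm behind the grasp point. The pads swing forward as they close: fully open they stand 13 mm farther back than shut.
Start: joints at [-1.395, 0.181, 1.607, -0, 1.354, -0.206], TCP at [0.214, -0.534, 0.25] pointing down, gripper open.
Joint ranges: [-2.99, 2.99], [-0.89, 2.07], [0.3, 2.58], [-1.14, 4.28], [0, 2.63], [-3.12, 3.12]. Speed limits (rad/s): [2.57, 2.57, 3.01, 3.14, 3.14, 3.14].

### API

Orientations are given as a unit quaternion [w, x, y, z].
In Python, from bench import ctrl gives the robot as it stands.
- The arm moves only by the tool servo_tool, never from a script. Its argument "motion" is a list that holds one entry, the list of rows, each a list of 5 numbers: the shift along the tool's x, y, z in cm, then the turn about the tool's z in degrees, then the closure, from -1 (fully open) to 1 (shut). In form: [[[dx, dy, dz, twist, claw], ...]]. A call has 1 to 5 rows; each row is the pose to reach, as a shift and turn from the pose commanded when the call began, along the tool's axes at that moment; what a row does not reach only later rows make up. A row lasts 1/10 s, in which the tool goes at most 50 mm and 8.59 degrees, less where a joint would pass 70% of its speed; a pose out of reach is approached as far as the arm can. A call with a gripper value outside its range is refused whole. The fingers move at their own pace and stop on an object; the grip force is fixed at half the most. Time passes only in rows, so rows that repeat a pose let the fingers close. It gives the time, the measured TCP pose, the force, the opening and the grip force at its end, in the units of the state.
- ctrl.get_obs(): the state, without advancing time (a new reading comes with each control period).
- ctrl.camera(name): name is "scene" or "side" or "wrist"; returns a dict with "pixels" (420x560x3 uint8, red, green, blue), "depth" (420x560 float32, m along the optical axis (not along the pixel's ray), 0 where there is no reading), "fx", "fy", "cx", "cy" (pixels), "k1" (the pictures are not rectified: a ray, as slopes to the right and down, at radius r is drawn at 1 + k1 r^2 times it, then the intrinsics apply), "R" (3x3) and "t" (3): a world point X has camera coordinates R X + t; the wrist camera has in their place "hand_eye" (4x4, takes a point from camera to tool coordinates, whose origin is the TCP and whose axes are the flange's). Camera axes: x right, y down, z forward; pixel columns grow to the right and rows downward; lengths in m; the calibration is good to about 2 mm. A picture is of the moment at which its call begins: read the wrist's pose just before it.
- ctrl.hand_in(): hands the job in; it is judged then, once.
The state is a dict: "time_s": time; "q": joint angles; "dq": joint speeds; "joint_efforts": joint torques, N m; "eef_pos": TCP position; "eef_rot": TCP orientation; "wrist_force": force on the tool from outside, world axes, zero at the start; "torque": the same for the moment, N m; "opening": opening from 0.0 (shut) to 1.0 (fully open); "grasp_force": force on a finger pad.
Only numpy, scipy, OpenCV 4.12 (cv2) and the standard library are available. Lean on these libraries where they do the work, as an engineer would, in place of code of your own. Each camera call takes 0.05 s, during which the arm holds its last target. There are 200 camera calls.

## Working session

There is one attempt and no reset: what is moved stays moved. The work goes in short steps, Python scripts to look and compute and a tool call to move; the robot and the scene stay as the last step left them, time stands still between calls to the robot, and variables do not carry over. Pictures are saved under pics/ and viewed, at most 10 in all, crops included, and the job is handed in when it is done.

Besides the shell and the picture viewer there is one more tool, called after "Request:" as a command line: name --argument value ..., lists and objects as JSON in quotes. servo_tool: Moves the arm, as the interface text tells. Its arguments: {"type":"object","properties":{"motion":{"type":"array"}},"required":["motion"]}

```bash
ls; mkdir -p pics; cat > h.py <<'E'
import numpy as np, cv2, pickle
from bench import ctrl
from scipy.spatial.transform import Rotation as Ro
def snap(name,tag):
    o=ctrl.get_obs(); c=ctrl.camera(name); c['obs']=o
    if name=='wrist':
        w,x,y,z=o['eef_rot']; Rt=Ro.from_quat([x,y,z,w]).as_matrix()
        H=np.array(c['hand_eye']); Rcw=Rt@H[:3,:3]; tc=Rt@H[:3,3]+np.array(o['eef_pos'])
        c['R']=Rcw.T; c['t']=-Rcw.T@tc
    c['R']=np.array(c['R']);c['t']=np.array(c['t'])
    pickle.dump(c,open(f'pics/{tag}.pkl','wb')); cv2.imwrite(f'pics/{tag}.png',c['pixels'][:,:,::-1]); return c
def load(tag): return pickle.load(open(f'pics/{tag}.pkl','rb'))
def K(c): return np.array([[c['fx'],0,c['cx']],[0,c['fy'],c['cy']],[0,0,1.]]),np.array([c['k1'],0,0,0,0.])
def proj(c,P):
    k,d=K(c); return cv2.projectPoints(np.atleast_2d(np.array(P,float)),cv2.Rodrigues(c['R'])[0],c['t'],k,d)[0][:,0]
def ray(c,uv):
    k,d=K(c); n=cv2.undistortPoints(np.array([[uv]],float),k,d)[0,0]
    return -c['R'].T@c['t'], c['R'].T@np.array([n[0],n[1],1.])   # depth-scaled
def at(c,uv):
    o,r=ray(c,uv); u,v=map(round,uv); p=c['depth'][v-1:v+2,u-1:u+2]; p=p[p>0]
    return o+r*np.median(p) if len(p) else None
def onplane(c,uv,z):
    o,r=ray(c,uv); return o+r*(z-o[2])/r[2]
def tri(obs):
    A=np.zeros((3,3));b=np.zeros(3)
    for c,uv in obs:
        o,r=ray(c,uv); r=r/np.linalg.norm(r); M=np.eye(3)-np.outer(r,r); A+=M;b+=M@o
    p=np.linalg.solve(A,b)
    return p,[np.linalg.norm(proj(c,p)[0]-uv) for c,uv in obs]
E
python3 - <<'E'
from h import *
for n in ('scene','side','wrist'):
    c=snap(n,n+'0'); print(n,c['fx'],c['k1'],(-c['R'].T@c['t']).round(3),c['R'][2].round(2))
a=load('scene0')['pixels'];b=load('side0')['pixels']
E
```

```text
pics
scene 418.235403058586 -0.016207640886879905 [-0.147  0.68   0.95 ] [ 0.6  -0.48 -0.63]
side 534.90976749654 -0.12754089005882746 [0.103 1.37  0.665] [ 0.33 -0.88 -0.34]
wrist 374.0301633520129 -0.03944959693493583 [ 0.283 -0.506  0.373] [-0.27 -0.11 -0.96]
```

View pics/scene0.png

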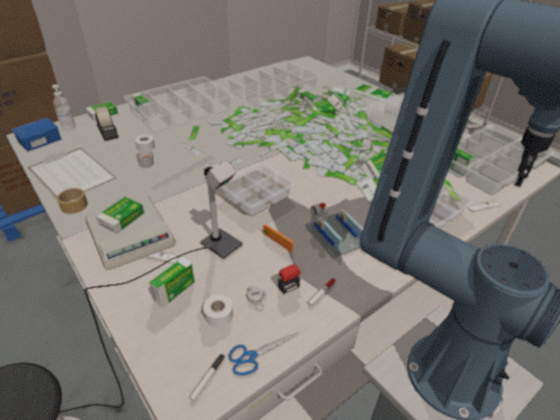

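View pics/side0.png

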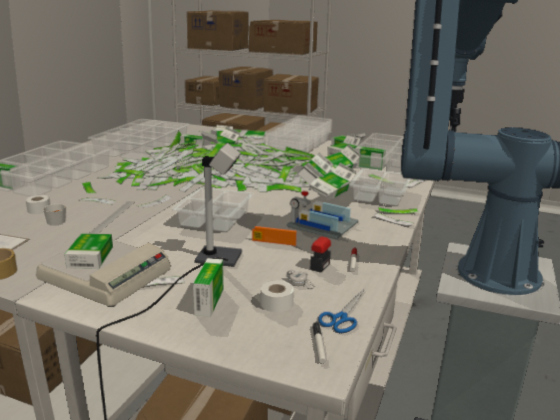

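```bash
python3 - <<'E'
from h import *
s=load('scene0');d=load('side0')
def cr(c,u,v,w,h,k):
    return cv2.resize(c['pixels'][v:v+h,u:u+w,::-1],None,fx=k,fy=k,interpolation=cv2.INTER_CUBIC)
A=cr(s,295,195,80,60,5);B=cr(d,280,185,80,60,5);C=cr(s,190,155,80,60,5);D=cr(d,185,140,80,60,5)
cv2.imwrite('pics/crop1.png',np.vstack([np.hstack([A,B]),np.hstack([C,D])]))
for c,uv in((s,(330,208)),(s,(225,176)),(d,(305,196)),(d,(225,160)),(d,(208,200)),(s,(222,243)),(d,(330,225)),(s,(335,237)),(s,(278,237)),(d,(275,237))):
    p=at(c,uv); print(uv,None if p is None else p.round(3))
E
```

```text
(330, 208) [ 0.65  -0.201  0.002]
(225, 176) [0.673 0.209 0.297]
(305, 196) [ 0.582 -0.086  0.1  ]
(225, 160) [0.688 0.237 0.287]
(208, 200) [0.745 0.226 0.168]
(222, 243) [0.715 0.213 0.014]
(330, 225) [ 0.494 -0.071  0.026]
(335, 237) [ 0.497 -0.072  0.046]
(278, 237) [0.615 0.064 0.033]
(275, 237) [0.619 0.063 0.018]
```

View pics/crop1.png

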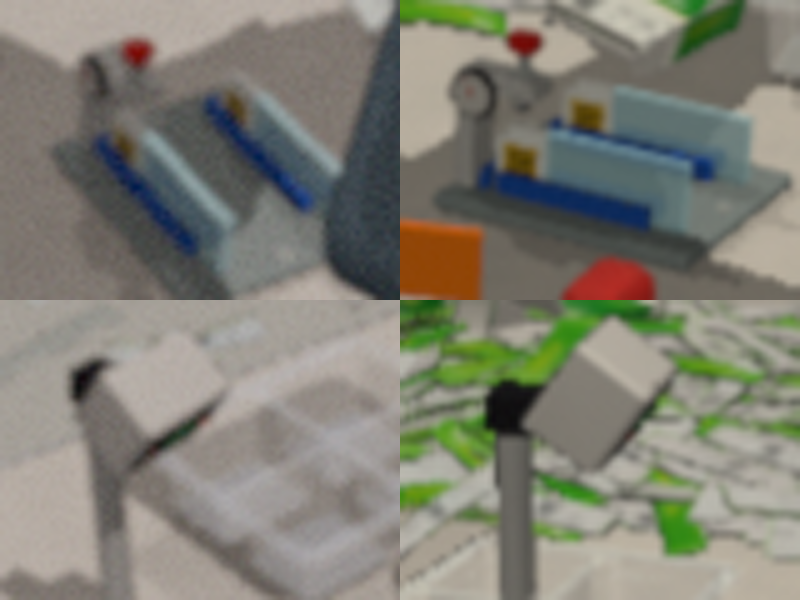

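```bash
python3 - <<'E'
from h import *
c=load('wrist0'); print(np.array(c['hand_eye']).round(4)); o=c['obs']; print(o['eef_rot'],o['q'],o['opening'],o['time_s'])
w,x,y,z=o['eef_rot'];print(Ro.from_quat([x,y,z,w]).as_matrix().round(4)); print(c['cx'],c['cy'])
s=load('scene0');d=load('side0')
# knob top and slides
k=tri([(s,(295+137/5,195+43/5)),(d,(280+524/5,185+36/5))]);print('knob',k)
f=tri([(s,(295+232/5,195+222/5)),(d,(280+690/5-80,185+162/5))]);print('front slide robot top',f)
E
```

```text
[[-4.000e-04 -9.568e-01 -2.907e-01  7.380e-02]
 [ 1.000e+00 -4.000e-04  1.000e-04  2.000e-04]
 [-2.000e-04 -2.907e-01  9.568e-01 -1.241e-01]
 [ 0.000e+00  0.000e+00  0.000e+00  1.000e+00]]
[-8.00584256e-04  9.81832368e-01  1.89748678e-01  5.64775832e-06] [-1.39529578e+00  1.81495351e-01  1.60790900e+00 -1.36930987e-05
  1.35378945e+00 -2.06308958e-01] 1.0009467416256586 0.1
[[ 9.280e-01  3.726e-01 -3.000e-04]
 [ 3.726e-01 -9.280e-01  1.600e-03]
 [ 3.000e-04 -1.600e-03 -1.000e+00]]
284.1967799946813 211.87415711502112
knob (array([0.35386416, 0.1130894 , 0.27481012]), [np.float64(29.212724742522703), np.float64(28.397587094594073)])
front slide robot top (array([ 0.47233761, -0.07594497,  0.05239365]), [np.float64(0.041583879768485627), np.float64(0.043107939057346986)])
```

Request:
servo_tool --motion '[[[4,-3,0,0,-1],[8,-6,0,5,-1],[12,-9,0,10,-1],[15,-12,0,15,-1],[19,-15,0,22,-1]]]'

```text
time_s: 0.65
eef_pos: [0.3347, -0.322, 0.2498]
eef_rot: [-0.0, 1.0, -0.004, -0.0]
wrist_force: [0.7, -0.7, 0.7]
opening: 1.002
grasp_force: 0.0
```

Request:
servo_tool --motion '[[[5,-3,0,0,-1],[9,-5,0,0,-1],[14,-7,0,0,-1],[18,-9,0,0,-1],[22,-9,0,0,-1]]]'

```text
time_s: 1.15
eef_pos: [0.5568, -0.2309, 0.2498]
eef_rot: [-0.001, 1.0, 0.0, -0.0]
wrist_force: [0.2, -1.5, 0.8]
opening: 0.997
grasp_force: 0.0
```

```bash
python3 - <<'E'
from h import *
snap('wrist','w1'); print(ctrl.get_obs()['q'])
E
```

```text
[-0.58816689  0.25140245  1.52537725  0.00250272  1.36314697  0.98112719]
```

Request:
servo_tool --motion '[[[-3,-4,0,0,-1],[-6,-8,0,0,-1],[-9,-11,0,0,-1],[-9,-11,0,0,-1]]]'

```text
time_s: 1.6
eef_pos: [0.4616, -0.12, 0.2485]
eef_rot: [-0.001, 1.0, 0.0, -0.002]
wrist_force: [0.4, -0.1, 0.8]
opening: 1.002
grasp_force: 0.0
```

```bash
python3 - <<'E'
from h import *
c=snap('wrist','w2'); snap('scene','s2');snap('side','d2'); print(ctrl.get_obs()['q'])
a=load('w1')['pixels'];b=c['pixels']
print(c['obs']['eef_pos'])
cv2.imwrite('pics/m1.png',np.hstack([cv2.resize(a,(399,299)),cv2.resize(b,(399,299))])[:,:,::-1])
E
```

```text
[-5.07761183e-01 -3.31582196e-02  1.83417361e+00 -2.03912679e-04
  1.33886912e+00  1.06510949e+00]
[ 0.46157772 -0.11999559  0.24850702]
```

View pics/m1.png

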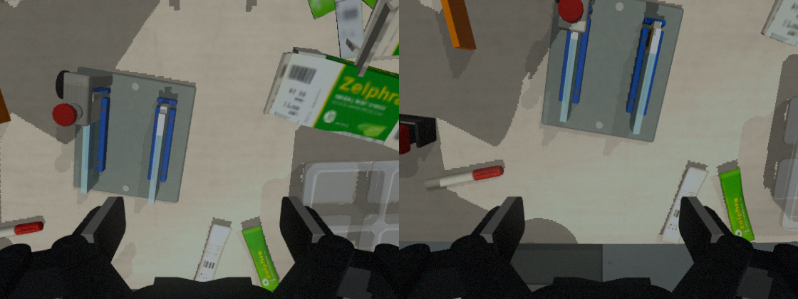

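```bash
python3 - <<'E'
from h import *
a=load('w1')['pixels'][85:315,80:240];b=load('w2')['pixels'][0:230,220:380]
z=lambda i:cv2.resize(i,None,fx=2.5,fy=2.5,interpolation=cv2.INTER_CUBIC)
cv2.imwrite('pics/m2.png',np.hstack([z(a),z(b)])[:,:,::-1])
E
```

```text
(no output)
```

View pics/m2.png

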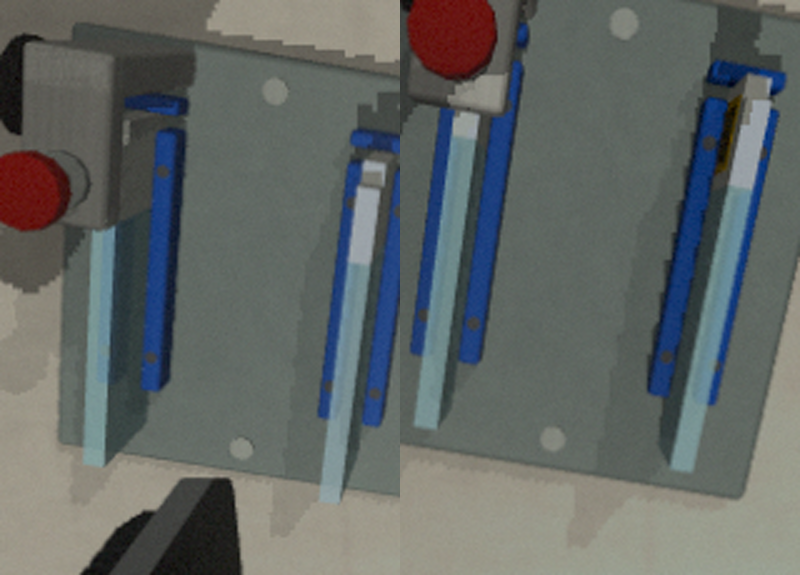

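```bash
python3 - <<'E'
from h import *
a=load('w1');b=load('w2');s=load('scene0');d=load('side0')
A=lambda x,y:(80+x/2.5,85+y/2.5); B=lambda x,y:(220+(x-400)/2.5,y/2.5)
P={}
for n,p,q in(('knob',(31,191),(454,37)),('front_end',(94,464),(427,428)),('wait_end',(331,500),(682,470)),('wait_notch',(366,187),(754,100)),('base_circ_near',(242,449),(553,439)),('base_circ_far',(275,92),(624,24)),
  ):
    P[n],e=tri([(a,A(*p)),(b,B(*q))]); print(n,P[n].round(4),np.round(e,2))
k2=tri([(s,(295+137/5,195+43/5)),(d,(280+124/5,185+36/5))]);print('knob sc',k2)
f2=tri([(s,(295+232/5,195+222/5)),(d,(280+290/5,185+162/5))]);print('front sc',f2)
v=P['knob']-P['front_end'];print('yaw',np.degrees(np.arctan2(v[1],v[0])),np.hypot(*v[:2]))
v=P['wait_notch']-P['wait_end'];print('yaw',np.degrees(np.arctan2(v[1],v[0])),np.hypot(*v[:2]))
v=P['base_circ_far']-P['base_circ_near'];print('yaw',np.degrees(np.arctan2(v[1],v[0])),np.hypot(*v[:2]))
v=P['wait_end']-P['front_end'];print('yaw',np.degrees(np.arctan2(v[1],v[0]))+90,np.hypot(*v[:2]))
E
```

```text
knob [ 0.5876 -0.0922  0.1066] [0.41 0.46]
front_end [ 0.4749 -0.0735  0.0539] [0.46 0.5 ]
wait_end [ 0.4595 -0.1624  0.0522] [0.2  0.22]
wait_notch [ 0.5798 -0.1811  0.0516] [0.07 0.07]
base_circ_near [ 0.4619 -0.1168  0.0111] [0.07 0.08]
base_circ_far [ 0.6098 -0.1419  0.0118] [0.02 0.02]
knob sc (array([ 0.58829466, -0.09564286,  0.10982244]), [np.float64(0.5715049336313929), np.float64(0.6022500014523232)])
front sc (array([ 0.47233761, -0.07594497,  0.05239365]), [np.float64(0.041583879768485627), np.float64(0.043107939057346986)])
yaw -9.454456455579981 0.11417895573988389
yaw -8.840016965934439 0.12177813169096076
yaw -9.6079833961519 0.14999915470271974
yaw -9.830904530600705 0.09026600085340908
```

Request:
servo_tool --motion '[[[4,-1,0,-8,1],[8,-2,0,-16,1],[12.6,-2.8,0,-24,1],[12.6,-2.8,3,-32,1],[12.6,-2.8,6,-40,1]]]'

```text
time_s: 2.25
eef_pos: [0.5941, -0.0974, 0.1895]
eef_rot: [0.001, 0.939, 0.344, 0.001]
wrist_force: [0.2, -0.9, 0.1]
opening: 0.14
grasp_force: 0.0
```

Request:
servo_tool --motion '[[[0,0,0,-8,1],[0,0,0,-16,1],[0,0,0,-24,1],[0,0,1,-32,1],[0,0,2,-40,1]]]'

```text
time_s: 2.75
eef_pos: [0.5926, -0.0978, 0.1697]
eef_rot: [0.001, 0.765, 0.644, 0.0]
wrist_force: [-0.3, -0.5, -0.4]
opening: 0.005
grasp_force: 0.0
```

Request:
servo_tool --motion '[[[0,0,0,-8,1],[0,0,0,-16,1],[0,0,0,-24,1],[0,0,1,-32,1],[0,0,2,-40,1]]]'

```text
time_s: 3.25
eef_pos: [0.5926, -0.0977, 0.1497]
eef_rot: [0.001, 0.499, 0.867, 0.0]
wrist_force: [-0.2, -0.0, -0.6]
opening: 0.001
grasp_force: 0.0
```

Request:
servo_tool --motion '[[[0,0,0,-8,1],[0,0,0,-16,1],[0,0,0,-24,1],[0,0,0,-32,1],[0,0,0,-40,1]]]'

```text
time_s: 3.75
eef_pos: [0.5923, -0.0976, 0.1495]
eef_rot: [0.0, 0.173, 0.985, -0.0]
wrist_force: [0.1, 0.3, -0.3]
opening: 0.005
grasp_force: 0.0
```

Request:
servo_tool --motion '[[[0,0,0,-8,1],[0,0,0,-10.5,1]]]'

```text
time_s: 3.95
eef_pos: [0.5923, -0.0976, 0.1495]
eef_rot: [0.0, 0.082, 0.997, -0.0]
wrist_force: [-0.5, 0.2, -0.1]
opening: 0.0
grasp_force: 0.0
```

```bash
python3 - <<'E'
from h import *
c=snap('wrist','w3'); o=c['obs'];print(o['q'],o['eef_pos'],Ro.from_quat(np.roll(o['eef_rot'],-1)).as_matrix().round(3).tolist(),o['wrist_force'],o['time_s'])
snap('scene','s3');snap('side','d3')
print(proj(c,[0.588,-.0925,.114]))
E
```

```text
[-3.60854619e-01  3.40607939e-01  1.62471000e+00 -9.99636198e-05
  1.17594718e+00 -1.76679212e+00] [ 0.59227056 -0.09763088  0.14953765] [[-0.986, 0.164, 0.0], [0.164, 0.986, -0.0], [-0.0, -0.0, -1.0]] [-0.48487242  0.24194576 -0.07639029] 3.95
[[294.37895049 254.41033049]]
```

Request:
servo_tool --motion '[[[0.5,0.4,0.5,0,1],[0.5,0.4,1.1,0,1],[0.5,0.4,1.7,0,1],[0.5,0.4,2.3,0,1],[0.5,0.4,2.8,0,1]]]'

```text
time_s: 4.6
eef_pos: [0.5868, -0.0913, 0.1215]
eef_rot: [-0.0, 0.084, 0.996, 0.0]
wrist_force: [-1.9, 1.7, 4.6]
opening: 0.003
grasp_force: 2.0
```

Request:
servo_tool --motion '[[[0,0,0.2,0,1],[0,0,0.3,0,1],[0,0,0.3,0,1]]]'

```text
time_s: 4.9
eef_pos: [0.5868, -0.0913, 0.1191]
eef_rot: [-0.0, 0.084, 0.996, 0.0]
wrist_force: [-2.8, 2.1, 4.9]
opening: 0.003
grasp_force: 2.3
```

Request:
servo_tool --motion '[[[0,0,0.1,0,1],[0,0,0.15,0,1],[0,0,0.2,0,1]]]'

```text
time_s: 5.2
eef_pos: [0.587, -0.0914, 0.1174]
eef_rot: [0.0, 0.084, 0.996, 0.0]
wrist_force: [-3.9, 2.0, 9.6]
opening: -0.001
grasp_force: 4.8
```

Request:
servo_tool --motion '[[[0,0,0.05,0,1],[0,0,0.05,0,1],[0,0,0.05,0,1],[0,0,0.05,0,1],[0,0,0.05,0,1]]]'

```text
time_s: 5.7
eef_pos: [0.587, -0.0913, 0.1173]
eef_rot: [0.0, 0.084, 0.996, -0.0]
wrist_force: [-4.5, 1.9, 9.6]
opening: 0.001
grasp_force: 4.9
```

Request:
servo_tool --motion '[[[0,0,0,0,1],[0,0,0,0,1],[0,0,0,0,1],[0,0,0,0,1],[0,0,0,0,1]]]'

```text
time_s: 6.2
eef_pos: [0.587, -0.0914, 0.1173]
eef_rot: [0.0, 0.084, 0.996, -0.0]
wrist_force: [-5.2, 2.2, 10.2]
opening: -0.0
grasp_force: 4.9
```

Request:
servo_tool --motion '[[[0,0,-1,0,1],[0,0,-2,0,1],[0,0,-3.5,0,1],[0,0,-5.5,0,1],[0,0,-7.5,0,-1]]]'

```text
time_s: 6.7
eef_pos: [0.587, -0.0915, 0.1929]
eef_rot: [0.0, 0.084, 0.996, -0.0]
wrist_force: [0.8, 0.4, 0.3]
opening: 0.153
grasp_force: 0.0
```

Request:
servo_tool --motion '[[[4,0,0,0,-1],[7.4,-0.1,0,0,-1],[7.4,-0.1,3,0,-1],[7.4,-0.1,6,0,-1],[7.4,-0.1,8,0,-1]]]'

```text
time_s: 7.2
eef_pos: [0.5134, -0.08, 0.111]
eef_rot: [0.0, 0.084, 0.996, -0.0]
wrist_force: [-0.1, -0.3, 0.6]
opening: 0.991
grasp_force: 0.0
```

```bash
python3 - <<'E'
from h import *
c=snap('wrist','w4'); o=c['obs'];print(o['q'],o['eef_pos'])
cv2.imwrite('pics/w4b.png',cv2.resize(c['pixels'],None,fx=1.4,fy=1.4)[:,:,::-1])
print(proj(c,[[0.4749,-.0735,.054],[0.588,-.0925,.114],[.514,-.08,.054]]))
E
```

```text
[-3.83235755e-01  2.32367523e-01  1.85537363e+00 -1.30684188e-04
  1.05351475e+00 -1.78580442e+00] [ 0.51335432 -0.07999197  0.11101541]
[[284.83387318 173.01377388]
 [285.3593619  461.23825442]
 [285.08499011 248.0924083 ]]
```

View pics/w4b.png

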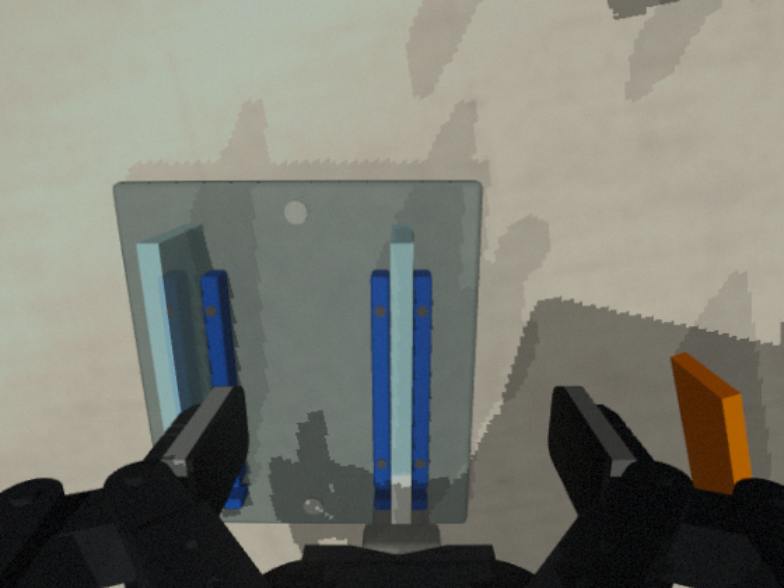

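Request:
servo_tool --motion '[[[0,0.1,2,0,-1],[0,0.1,4,0,-1],[0,0.1,6.3,0,-1],[0,0.1,6.3,0,0]]]'

```text
time_s: 7.65
eef_pos: [0.5124, -0.0785, 0.047]
eef_rot: [-0.002, 0.084, 0.996, 0.001]
wrist_force: [-0.4, 0.7, -0.4]
opening: 0.859
grasp_force: 0.0
```

Request:
servo_tool --motion '[[[0,0,0,0,1],[0,0,0,0,1],[0,0,0,0,1],[0,0,0,0,1],[0,0,0,0,1]]]'

```text
time_s: 8.15
eef_pos: [0.5147, -0.0793, 0.0496]
eef_rot: [0.001, 0.084, 0.996, -0.0]
wrist_force: [-1.2, -0.4, 5.5]
opening: 0.073
grasp_force: 59.3
```

Request:
servo_tool --motion '[[[1,0,-0.1,0,1],[3,0,-0.1,0,1],[5.5,0,-0.1,0,1],[8,0,-0.1,0,1],[10,0,-0.1,0,1]]]'

```text
time_s: 8.65
eef_pos: [0.4139, -0.0619, 0.0496]
eef_rot: [0.0, 0.084, 0.996, -0.0]
wrist_force: [0.1, 0.3, 1.4]
opening: 0.08
grasp_force: 58.7
```

Request:
servo_tool --motion '[[[1,0,-1,0,1],[1,0,-4,0,1],[1,0,-8,0,1],[1,0,-12,0,1],[1,0,-12,0,1]]]'

```text
time_s: 9.15
eef_pos: [0.4081, -0.0618, 0.1744]
eef_rot: [0.005, 0.084, 0.996, -0.002]
wrist_force: [0.6, 0.4, -0.5]
opening: 0.079
grasp_force: 58.5
```

```bash
python3 - <<'E'
from h import *
s=snap('scene','s5');d=snap('side','d5');w=snap('wrist','w5'); o=w['obs'];print(o['q'],o['eef_pos'],o['opening'],o['grasp_force'],o['time_s'])
def cr(c,u,v,w,h,k):
    return cv2.resize(c['pixels'][v:v+h,u:u+w,::-1],None,fx=k,fy=k,interpolation=cv2.INTER_CUBIC)
p=proj(s,o['eef_pos'])[0];q=proj(d,o['eef_pos'])[0];print(p,q)
A=cr(s,int(p[0])-70,int(p[1])-50,133,100,3);B=cr(d,int(q[0])-90,int(q[1])-50,133,100,3)
C=cr(s,180,150,80,60,5);D=cr(d,190,140,80,60,5)
f=lambda i:i[:300,:400] if i.shape[1]>=400 else cv2.copyMakeBorder(i[:300],0,max(0,300-i.shape[0]),0,400-i.shape[1],0)
cv2.imwrite('pics/m5.png',np.vstack([np.hstack([f(A),f(B)]),np.hstack([f(C),f(D)])]))
print(int(p[0])-70,int(p[1])-50,int(q[0])-90,int(q[1])-50)
E
```

```text
[-4.39892503e-01 -1.11628215e-01  2.08155936e+00 -5.51590655e-05
  1.16975158e+00 -1.84275710e+00] [ 0.40537335 -0.06061061  0.16994805] 0.08000320549804006 58.474377393722534 9.25
[359.0121647 224.584286 ] [361.51011651 185.05132491]
289 174 271 135
```

View pics/m5.png

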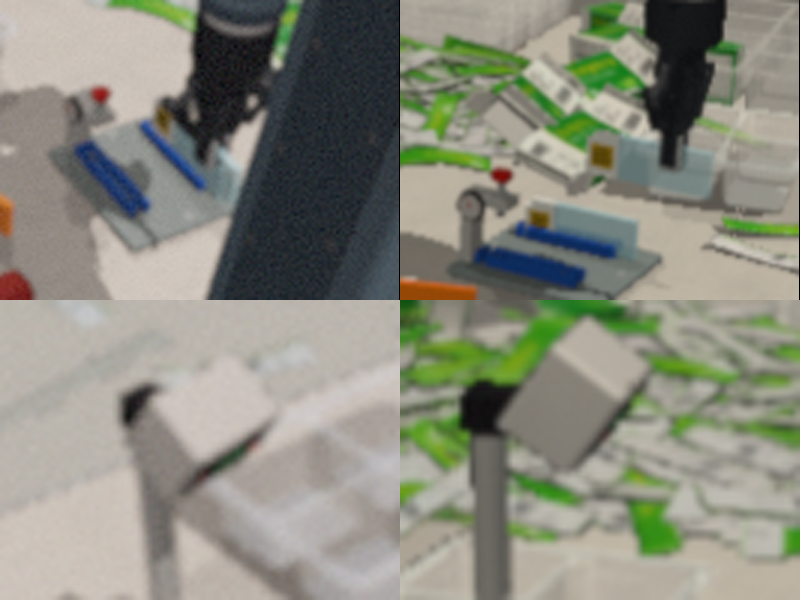

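Request:
servo_tool --motion '[[[-0.8,2.5,-3,8,1],[-1.6,5.5,-6,16,1],[-2.4,8.5,-9,24,1],[-3.2,11,-12,32,1],[-4,13.8,-14,40,1]]]'

```text
time_s: 9.8
eef_pos: [0.468, 0.0698, 0.3094]
eef_rot: [-0.001, 0.422, 0.906, -0.0]
wrist_force: [0.3, -0.7, -1.5]
opening: 0.079
grasp_force: 58.6
```

Request:
servo_tool --motion '[[[1.5,3.5,-3,8,1],[3,7,-6,16,1],[4.5,10,-9,24,1],[5.8,13,-11,27,1],[5.8,13,-11,27,1]]]'

```text
time_s: 10.3
eef_pos: [0.5308, 0.2002, 0.4197]
eef_rot: [-0.0, 0.619, 0.785, 0.001]
wrist_force: [0.1, -1.5, -1.1]
opening: 0.078
grasp_force: 58.8
```

```bash
python3 - <<'E'
from h import *
w=snap('wrist','w6'); o=w['obs'];print(o['q'],o['eef_pos'],o['time_s'],o['grasp_force'])
E
```

```text
[ 1.50890706e-01  7.73571432e-02  1.38707622e+00  1.09111574e-03
  1.67617305e+00 -8.46086685e-02] [0.53076878 0.20018483 0.41969366] 10.3 58.76082122325897
```

Request:
servo_tool --motion '[[[4,3,0,0,1],[4,3,0,0,1],[4,3,0,0,1]]]'

```text
time_s: 10.65
eef_pos: [0.5487, 0.2425, 0.416]
eef_rot: [-0.002, 0.619, 0.785, -0.002]
wrist_force: [0.1, 0.7, -0.4]
opening: 0.081
grasp_force: 58.9
```

```bash
python3 - <<'E'
from h import *
w=snap('wrist','w7'); o=w['obs'];print(o['q'],o['eef_pos'],Ro.from_quat(np.roll(o['eef_rot'],-1)).as_matrix().round(3).tolist())
for t in('w6','w7'): print(proj(load(t),[[.65,.21,.285],[.69,.22,.32]]).round())
cv2.imwrite('pics/m7.png',np.hstack([cv2.resize(load(t)['pixels'][:,260:],(400,560),interpolation=cv2.INTER_CUBIC) for t in('w6','w7')])[:,:,::-1])
E
```

```text
[ 2.18720082e-01  1.58942941e-01  1.30445186e+00 -5.38680603e-04
  1.68417922e+00 -1.59197795e-02] [0.54872077 0.24247777 0.41602652] [[-0.232, 0.973, -0.006], [0.973, 0.232, -0.002], [-0.0, -0.006, -1.0]]
[[444. 229.]
 [528. 247.]]
[[406. 277.]
 [483. 300.]]
```

View pics/m7.png

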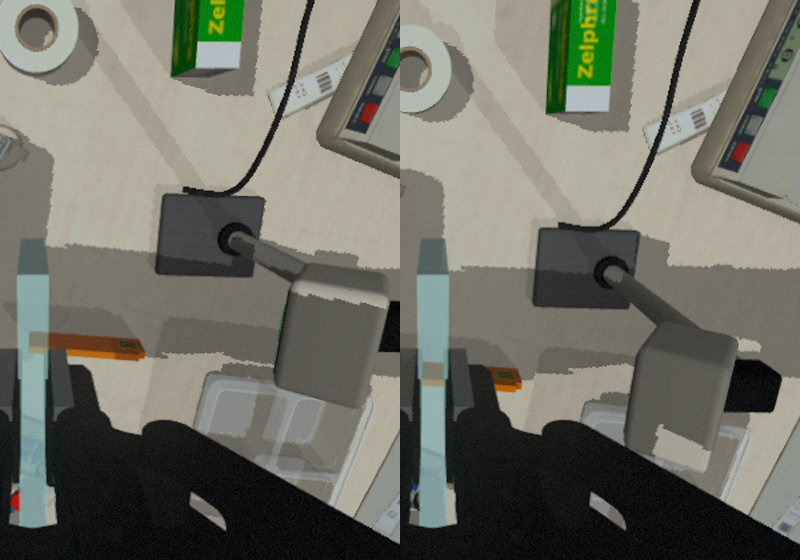

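```bash
python3 - <<'E'
from h import *
z=lambda i:cv2.resize(cv2.convertScaleAbs(i,alpha=1.5),None,fx=4,fy=4,interpolation=cv2.INTER_CUBIC)
a=load('w6')['pixels'][190:315,460:560];b=load('w7')['pixels'][235:360,422:522]
cv2.imwrite('pics/m8.png',np.hstack([z(a),z(b)])[:,:,::-1])
E
```

```text
(no output)
```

View pics/m8.png

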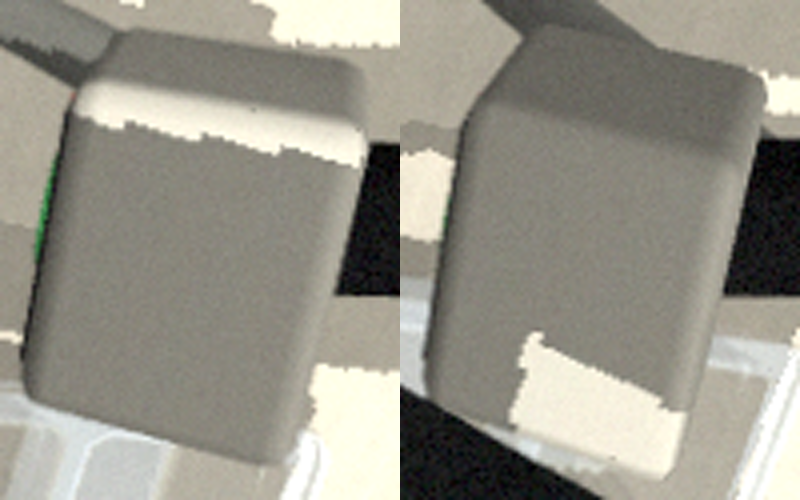

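```bash
cat > head.py <<'E'
from h import *
from scipy.optimize import least_squares
L=load('w6');R=load('w7')
T=np.radians(35)
pts={'F1':(1,1,1),'B1':(-1,1,1),'F2':(1,-1,1),'B2':(-1,-1,1),'FL':(1,1,-1),'BL':(-1,1,-1)}
uvL={'F1':(75,82),'B1':(368,128),'F2':(20,400),'B2':(290,470),'FL':(120,27),'BL':(362,66)}
uvR={'F1':(474,98),'B1':(743,165),'F2':(424,396),'B2':(682,480),'FL':(530,23),'BL':(768,74)}
oL=np.array([(460+x/4,190+y/4) for x,y in uvL.values()])-.375;oR=np.array([(422+(x-400)/4,235+y/4) for x,y in uvR.values()])-.375
def axes(al):
    r=np.array([np.cos(al),np.sin(al),0]);z=np.array([0,0,1.])
    return -np.cos(T)*r-np.sin(T)*z, np.array([-np.sin(al),np.cos(al),0]), -np.sin(T)*r+np.cos(T)*z, r
def cor(p):
    f,s,u,r=axes(p[3]); return np.array([p[:3]+.028*a*f+.033*b*s+.023*c*u for a,b,c in pts.values()])
if __name__=='__main__':
    res=lambda p:np.r_[(proj(L,cor(p))-oL).ravel(),(proj(R,cor(p))-oR).ravel()]
    q=least_squares(res,[.68,.22,.285,.2],loss='soft_l1');p=q.x
    print(p,np.degrees(p[3])); print(res(p).reshape(2,-1,2).round(1).tolist())
    f,s,u,r=axes(p[3]);print('window',p[:3]+.028*f)
    for i,n in enumerate(pts):
        t,e=tri([(L,oL[i]),(R,oR[i])]);print(n,t.round(4),cor(p)[i].round(4),np.round(e,1))
    # depth check: top plane
    for c,uv in((L,(500,250)),(R,(565-100+25,300))):
        P=at(c,uv);print('plane dist u',None if P is None else (P-p[:3])@u)
    # base centre check
    v=lambda x,y:(260+x/1.3333,y/1.3333)
    print('base', np.mean([onplane(L,v(*k),.012) for k in((163,195),(265,197),(252,277),(156,272))],0))
E
python3 head.py
```

```text
[0.71944597 0.19934035 0.2603925  0.26108384] 14.959001999627047
[[[-9.5, 3.5], [0.7, 3.6], [-5.1, -1.3], [4.2, -0.7], [-11.4, 4.1], [2.3, 3.3]], [[-7.0, -0.5], [4.1, -1.0], [-1.8, -4.7], [5.9, -3.6], [-7.5, 0.4], [3.4, 0.3]]]
window [0.697287   0.19341986 0.24433236]
F1 [0.6706 0.2295 0.2832] [0.676  0.2219 0.2632] [0.4 0.4]
B1 [0.7029 0.2388 0.3146] [0.7203 0.2337 0.2953] [0.2 0.2]
F2 [0.6828 0.1672 0.286 ] [0.6931 0.1581 0.2632] [0.1 0.1]
B2 [0.7229 0.174  0.3086] [0.7374 0.17   0.2953] [0.4 0.4]
FL [0.6927 0.238  0.2533] [0.7015 0.2287 0.2255] [0.3 0.3]
BL [0.7322 0.2439 0.2713] [0.7458 0.2405 0.2576] [0.6 0.6]
plane dist u 0.05195609748326248
plane dist u 0.05168312719893368
base [0.72614079 0.21167497 0.012     ]
```

```bash
sed -i 's/\.028\*a\*f/.023*a*f/; s/\.023\*c\*u/.028*c*u/; s/p\[:3\]+\.028\*f/p[:3]+.023*f/' head.py; python3 head.py
```

```text
[0.71349529 0.20396837 0.27074258 0.21868431] 12.529688099091013
[[[0.1, 0.8], [-0.6, 1.3], [-0.2, 0.9], [-1.5, 1.1], [-1.0, -0.1], [0.9, -0.7]], [[-0.1, -0.2], [0.5, -0.8], [0.8, 0.0], [-1.7, 0.2], [1.7, -2.4], [1.4, -3.0]]]
window [0.6951035  0.19988101 0.25755032]
F1 [0.6706 0.2295 0.2832] [0.6723 0.2286 0.2805] [0.4 0.4]
B1 [0.7029 0.2388 0.3146] [0.7091 0.2368 0.3069] [0.2 0.2]
F2 [0.6828 0.1672 0.286 ] [0.6866 0.1642 0.2805] [0.1 0.1]
B2 [0.7229 0.174  0.3086] [0.7234 0.1724 0.3069] [0.4 0.4]
FL [0.6927 0.238  0.2533] [0.7036 0.2356 0.2346] [0.3 0.3]
BL [0.7322 0.2439 0.2713] [0.7404 0.2438 0.261 ] [0.6 0.6]
plane dist u 0.04114486297775969
plane dist u 0.04101583250936398
base [0.72614079 0.21167497 0.012     ]
```

```bash
python3 - <<'E'
from h import *
from head import axes
def cloud(c,lo,hi):
    v,u=np.nonzero(c['depth']>0); k,d=K(c)
    n=cv2.undistortPoints(np.stack([u,v],1).astype(float)[:,None],k,d)[:,0]
    P=(np.c_[n,np.ones(len(n))]*c['depth'][v,u][:,None]-c['t'])@c['R']
    m=np.all((P>lo)&(P<hi),1); return P[m],np.stack([u,v],1)[m]
for t in('w6','w7'):
    c=load(t);P,_=cloud(c,(.62,.12,.235),(.80,.30,.36))
    print(t,len(P),P.min(0).round(3),P.max(0).round(3))
    # RANSAC-ish plane of top face: iterate
    Q=P[(P[:,2]>.27)]
    for _ in range(8):
        m=Q.mean(0);n=np.linalg.svd(Q-m)[2][2];n*=np.sign(n[2]);Q2=P[np.abs((P-m)@n)<.0025];Q=Q2
    al=np.arctan2(-n[1],-n[0]);print('n',n.round(3),'tilt',np.degrees(np.arccos(n[2])).round(1),'yaw',np.degrees(al).round(1),'std',((Q-m)@n).std())
    f,s,u,r=axes(np.radians(12.5));
    for nm,a in(('f',f),('s',s),('u',u)): print(nm,np.percentile(Q@a,[0.3,1,50,99,99.7]).round(4))
    B,_=cloud(c,(.63,.12,.005),(.80,.30,.03)); b=B[B[:,2]>.009]; hh=cv2.minAreaRect((b[:,:2]*1000).astype(np.float32));print('base',hh,len(b),np.median(b[:,2]))
    Z,_=cloud(c,(.5,.25,-.02),(.62,.35,.02));print('table z',np.median(Z[:,2]))
for t in('s5','d5','scene0','side0'):
    P,_=cloud(load(t),(.60,.12,.23),(.80,.30,.36));print(t,len(P),P.min(0).round(3),P.max(0).round(3))
E
```

```text
w6 7717 [0.667 0.17  0.252] [0.751 0.244 0.318]
n [-0.544 -0.097  0.834] tilt 33.5 yaw 10.1 std 0.0009657673501227574
f [-0.7847 -0.7843 -0.7642 -0.7416 -0.7411]
s [0.0182 0.0192 0.0525 0.0817 0.0821]
u [-0.165  -0.1646 -0.1617 -0.1599 -0.1596]
base ((723.1375732421875, 220.8316650390625), (110.4554672241211, 108.89877319335938), 12.067850112915039) 4402 0.014078105435565202
table z 0.0001399091488705349
w7 8519 [0.667 0.17  0.249] [0.763 0.245 0.317]
n [0.247 0.219 0.944] tilt 19.3 yaw -138.4 std 0.001435612910658956
f [-0.8103 -0.8096 -0.7666 -0.7526 -0.7518]
s [0.0191 0.0203 0.0551 0.0826 0.0828]
u [-0.2235 -0.2219 -0.1683 -0.1602 -0.1598]
base ((723.5877685546875, 226.05593872070312), (109.96002960205078, 119.0929946899414), 11.661287307739258) 4175 0.014009382362691135
table z 0.00021612396917297552
s5 593 [0.665 0.169 0.23 ] [0.764 0.243 0.318]
d5 716 [0.665 0.171 0.23 ] [0.758 0.251 0.314]
scene0 593 [0.665 0.17  0.231] [0.76  0.244 0.319]
side0 716 [0.666 0.173 0.23 ] [0.763 0.249 0.315]
```

Request:
servo_tool --motion '[[[0,2,-4,0,1],[0,6,-5,0,1],[0,10,-5,0,1],[0,14,-5,0,1],[0,17,-5,0,1]]]'

```text
time_s: 11.2
eef_pos: [0.7164, 0.2804, 0.4687]
eef_rot: [-0.0, 0.621, 0.784, -0.001]
wrist_force: [0.4, 1.0, -0.3]
opening: 0.08
grasp_force: 58.9
```

Request:
servo_tool --motion '[[[0,2,0,0,1],[0,4,0,0,1],[0,5.5,0,0,1],[0,7,0,0,1],[0,8,0,0,1]]]'

```text
time_s: 11.7
eef_pos: [0.7789, 0.2937, 0.4594]
eef_rot: [0.003, 0.621, 0.784, 0.005]
wrist_force: [-0.1, -0.4, -0.8]
opening: 0.076
grasp_force: 59.3
```

```bash
python3 - <<'E'
from h import *
o=ctrl.get_obs();print(o['q'].round(3),o['eef_pos'],o['eef_rot'],o['time_s'])
# slide in tool frame from w6,w7 depth
for t in('w6','w7'):
    c=load(t);w,x,y,z=c['obs']['eef_rot'];Rt=Ro.from_quat([x,y,z,w]).as_matrix()
    v,u=np.nonzero(c['depth']>0);k,d=K(c);n=cv2.undistortPoints(np.stack([u,v],1).astype(float)[:,None],k,d)[:,0]
    P=(np.c_[n,np.ones(len(n))]*c['depth'][v,u][:,None]-c['t'])@c['R'];P=(P-c['obs']['eef_pos'])@Rt
    m=(np.abs(P[:,1])<.012)&(P[:,2]<.012)&(P[:,2]>-.02);Q=P[m]
    for a,b in((.015,.03),(.03,.038),(.038,.06),(-.11,-.085),(-.085,-.06)):
        q=Q[(Q[:,0]>a)&(Q[:,0]<b)]
        if len(q): print(t,a,len(q),'y',np.percentile(q[:,1],[2,50,98]).round(4),'z',np.percentile(q[:,2],[5,50,95]).round(4),'x',q[:,0].min().round(4),q[:,0].max().round(4))
E
```

```text
[ 2.18e-01  8.19e-01  3.01e-01  2.00e-03  2.01e+00 -1.30e-02] [0.77889286 0.293736   0.45935286] [0.0029591  0.62051138 0.78417647 0.00491213] 11.7
w6 0.015 929 y [-0.004  -0.0002  0.0039] z [-0.0055 -0.0046 -0.0036] x 0.015 0.03
w6 0.03 539 y [-0.0039  0.0001  0.0038] z [-0.0055 -0.0047 -0.0035] x 0.03 0.038
w6 0.038 394 y [-0.0039 -0.0002  0.0038] z [-0.0052 -0.0004  0.0107] x 0.038 0.0401
w7 0.015 934 y [-0.004   0.0001  0.0039] z [-0.0054 -0.0046 -0.0036] x 0.015 0.03
w7 0.03 543 y [-0.0039  0.0001  0.0038] z [-0.0055 -0.0046 -0.0037] x 0.03 0.038
w7 0.038 393 y [-0.0039 -0.0002  0.0038] z [-0.0052 -0.0006  0.0105] x 0.038 0.0403
```

Request:
servo_tool --motion '[[[0,1,0,0,1],[0,2,0,0,1],[0,3,0,0,1],[0,4,0,0,1],[0,5,0,0,1]]]'

```text
time_s: 12.2
eef_pos: [0.7963, 0.2956, 0.4452]
eef_rot: [0.011, 0.62, 0.785, 0.018]
wrist_force: [-0.3, -0.3, -0.8]
opening: 0.081
grasp_force: 59.3
```

```bash
python3 - <<'E'
from h import *
o=ctrl.get_obs();w,x,y,z=o['eef_rot'];R=Ro.from_quat([x,y,z,w]).as_matrix();print(o['q'].round(4),o['eef_pos'],R.round(4).tolist(),o['time_s'])
E
```

```text
[ 0.2142  0.8381  0.299   0.0064  1.9631 -0.0168] [0.79631068 0.29563353 0.44518531] [[-0.2316, 0.972, 0.0392], [0.9728, 0.2312, 0.0145], [0.0051, 0.0415, -0.9991]] 12.2
```

Request:
servo_tool --motion '[[[0,-2,0,0,1],[0,-5,0,0,1],[0,-8,0,0,1],[0,-10,0,0,1],[0,-10,0,0,1]]]'

```text
time_s: 12.7
eef_pos: [0.6969, 0.2725, 0.4424]
eef_rot: [0.011, 0.62, 0.785, 0.018]
wrist_force: [-0.5, 0.4, -0.6]
opening: 0.078
grasp_force: 59.3
```

```bash
python3 - <<'E'
from h import *
o=ctrl.get_obs();w,x,y,z=o['eef_rot'];R=Ro.from_quat([x,y,z,w]).as_matrix();print(o['q'].round(4),o['eef_pos'],R.round(4).tolist(),o['time_s'])
E
```

```text
[ 0.2123  0.4906  0.834   0.0061  1.7757 -0.0206] [0.69688941 0.27252827 0.44240823] [[-0.2322, 0.9719, 0.039], [0.9727, 0.2318, 0.0146], [0.0051, 0.0413, -0.9991]] 12.7
```

Request:
servo_tool --motion '[[[0,4,0,0,1],[0,8,0,0,1],[0,11,0,0,1],[0,14,0,0,1],[0,16,0,0,1]]]'

```text
time_s: 13.2
eef_pos: [0.8181, 0.2955, 0.4227]
eef_rot: [0.018, 0.62, 0.784, 0.031]
wrist_force: [0.6, -0.6, 0.0]
opening: 0.085
grasp_force: 60.0
```

Request:
servo_tool --motion '[[[0,3,0,0,1],[0,6,0,0,1],[0,9,0,0,1],[0,12,0,0,1],[0,15,0,0,1]]]'

```text
time_s: 13.7
eef_pos: [0.8466, 0.2933, 0.3969]
eef_rot: [0.031, 0.619, 0.783, 0.05]
wrist_force: [0.7, -0.2, -0.4]
opening: 0.081
grasp_force: 60.0
```

```bash
cat > st.py <<'E'
from h import *
o=ctrl.get_obs();w,x,y,z=o['eef_rot'];R=Ro.from_quat([x,y,z,w]).as_matrix();print(o['q'].round(4),o['eef_pos'].round(4),R.round(4).tolist(),o['time_s'])
f=R[:,1];print('label normal elev',np.degrees(np.arcsin(f[2])),'yaw',np.degrees(np.arctan2(f[1],f[0])),'slide x elev',-np.degrees(np.arcsin(R[2,0])))
E
python3 st.py
```

```text
[ 0.1958  0.8984  0.2977  0.0178  1.83   -0.0321] [0.8466 0.2933 0.3969] [[-0.2321, 0.9665, 0.1097], [0.9726, 0.2291, 0.0393], [0.0128, 0.1158, -0.9932]] 13.7
label normal elev 6.650706797328349 yaw 13.33463730333691 slide x elev -0.7360581767421962
```

Request:
servo_tool --motion '[[[0,4,-2,0,1],[0,8,-4,0,1],[0,12,-6,0,1],[0,15,-8,0,1],[0,18,-9,0,1]]]'

```text
time_s: 14.2
eef_pos: [0.8515, 0.2828, 0.4217]
eef_rot: [0.042, 0.618, 0.782, 0.066]
wrist_force: [0.7, 0.6, 0.0]
opening: 0.077
grasp_force: 60.0
```

Request:
servo_tool --motion '[[[0,4,-2,0,1],[0,8,-4,0,1],[0,12,-6,0,1],[0,15,-8,0,1],[0,18,-9,0,1]]]'

```text
time_s: 14.7
eef_pos: [0.8549, 0.2733, 0.4466]
eef_rot: [0.053, 0.617, 0.781, 0.082]
wrist_force: [-0.7, -0.5, 0.7]
opening: 0.077
grasp_force: 60.0
```

```bash
python3 st.py
```

```text
[ 0.167   0.8437  0.2977  0.033   1.8067 -0.0554] [0.8549 0.2733 0.4466] [[-0.233, 0.9549, 0.184], [0.9723, 0.2249, 0.0636], [0.0193, 0.1937, -0.9809]] 14.7
label normal elev 11.168773456813641 yaw 13.255361025992975 slide x elev -1.1070115534691016
```

Request:
servo_tool --motion '[[[0,4,-1,0,1],[0,8,-2,0,1],[0,12,-3,0,1],[0,16,-4,0,1],[0,20,-4,0,1]]]'

```text
time_s: 15.2
eef_pos: [0.8706, 0.2686, 0.445]
eef_rot: [0.064, 0.616, 0.779, 0.099]
wrist_force: [0.5, 0.1, -1.1]
opening: 0.082
grasp_force: 60.1
```

Request:
servo_tool --motion '[[[0,4,-1,0,1],[0,8,-2,0,1],[0,12,-2,0,1],[0,16,-2,0,1],[0,20,-3,0,1]]]'

```text
time_s: 15.7
eef_pos: [0.8873, 0.2652, 0.4405]
eef_rot: [0.075, 0.614, 0.777, 0.115]
wrist_force: [-0.2, -0.9, -1.1]
opening: 0.083
grasp_force: 60.1
```

Request:
servo_tool --motion '[[[0,4,0,0,1],[0,8,0,0,1],[0,12,0,0,1],[0,16,0,0,1],[0,20,0,0,1]]]'

```text
time_s: 16.2
eef_pos: [0.9093, 0.2645, 0.4261]
eef_rot: [0.087, 0.612, 0.775, 0.132]
wrist_force: [0.4, -0.6, -0.2]
opening: 0.078
grasp_force: 60.1
```

Request:
servo_tool --motion '[[[0,4,0,0,1],[0,8,0,0,1],[0,12,0,0,1],[0,16,0,0,1],[0,20,0,0,1]]]'

```text
time_s: 16.7
eef_pos: [0.9277, 0.2635, 0.418]
eef_rot: [0.099, 0.61, 0.772, 0.148]
wrist_force: [0.3, 0.8, -1.3]
opening: 0.081
grasp_force: 60.1
```

```bash
python3 st.py
```

```text
[ 0.1349  0.8931  0.2986  0.062   1.5964 -0.0849] [0.9277 0.2635 0.418 ] [[-0.2352, 0.9128, 0.3339], [0.9715, 0.2109, 0.1078], [0.0279, 0.3498, -0.9364]] 16.7
label normal elev 20.473839218227404 yaw 13.00992024567864 slide x elev -1.601467006096169
```

Request:
servo_tool --motion '[[[0,4,-1,0,1],[0,8,-2,0,1],[0,12,-2,0,1],[0,16,-2,0,1],[0,20,-2,0,1]]]'

```text
time_s: 17.2
eef_pos: [0.9366, 0.2603, 0.4316]
eef_rot: [0.111, 0.608, 0.769, 0.165]
wrist_force: [0.1, 0.2, -1.5]
opening: 0.078
grasp_force: 60.1
```

Request:
servo_tool --motion '[[[0,4,-1,0,1],[0,8,-2,0,1],[0,12,-2,0,1],[0,16,-2,0,1],[0,20,-2,0,1]]]'

```text
time_s: 17.7
eef_pos: [0.9435, 0.2571, 0.4483]
eef_rot: [0.123, 0.606, 0.765, 0.181]
wrist_force: [-0.1, -0.5, -0.9]
opening: 0.077
grasp_force: 60.1
```

Request:
servo_tool --motion '[[[0,4,0,0,1],[0,8,0,0,1],[0,12,0,0,1],[0,16,0,0,1],[0,20,0,0,1]]]'

```text
time_s: 18.2
eef_pos: [0.9557, 0.2562, 0.453]
eef_rot: [0.135, 0.603, 0.761, 0.197]
wrist_force: [0.4, -0.3, -1.0]
opening: 0.077
grasp_force: 60.1
```

Request:
servo_tool --motion '[[[0,4,0,0,1],[0,8,0,0,1],[0,12,0,0,1],[0,16,0,0,1],[0,20,0,0,1]]]'

```text
time_s: 18.7
eef_pos: [0.9654, 0.255, 0.4628]
eef_rot: [0.148, 0.6, 0.757, 0.214]
wrist_force: [1.1, -0.5, -1.0]
opening: 0.08
grasp_force: 60.1
```

Request:
servo_tool --motion '[[[0,4,0,0,1],[0,8,0,0,1],[0,12,0,0,1],[0,16,0,0,1],[0,20,0,0,1]]]'

```text
time_s: 19.2
eef_pos: [0.973, 0.2535, 0.4767]
eef_rot: [0.16, 0.596, 0.752, 0.229]
wrist_force: [0.8, -0.3, 0.4]
opening: 0.079
grasp_force: 60.1
```

```bash
python3 st.py
```

```text
[ 0.1077  0.8565  0.2987  0.0999  1.4284 -0.1086] [0.973  0.2535 0.4767] [[-0.2377, 0.8243, 0.5138], [0.9708, 0.1834, 0.1549], [0.0334, 0.5356, -0.8438]] 19.2
label normal elev 32.38559633243488 yaw 12.541367527075932 slide x elev -1.915485184146318
```

Request:
servo_tool --motion '[[[0,4,0,0,1],[0,8,0,0,1],[0,12,0,0,1],[0,16,0,0,1],[0,20,0,0,1]]]'

```text
time_s: 19.7
eef_pos: [0.9786, 0.2518, 0.4941]
eef_rot: [0.172, 0.593, 0.748, 0.245]
wrist_force: [0.3, -0.4, -1.2]
opening: 0.076
grasp_force: 60.1
```

```bash
python3 st.py; cat > goal.py <<'E'
from h import *
from head import axes
f,s,u,r=axes(np.radians(12.2))
W=f*-.738+u*-.188+s*.0502
o=ctrl.get_obs();w,x,y,z=o['eef_rot'];R=Ro.from_quat([x,y,z,w]).as_matrix()
lt=np.array([-.0724,.004,.0196]); lab=o['eef_pos']+R@lt
n=R[:,1];d=W-lab
S=np.stack([-R[:,0],R[:,1],-R[:,2]],1)  # label axes
print('W',W,'label',lab.round(4),'window in label frame',(S.T@d).round(4),'label in window: axial',(-d@f).round(4),'s',(-d@s).round(4),'u',(-d@u).round(4))
T=W+.15*f-R@lt; print('goal TCP',T.round(4),'tool shift cm',(R.T@(T-o['eef_pos'])*100).round(2))
V=np.array([T[0]-.02,T[1],.47]);print('via shift',(R.T@(V-o['eef_pos'])*100).round(2))
print('twist err yaw label vs',np.degrees(np.arctan2(n[1],n[0]))-12.2, 'time',o['time_s'])
E
python3 goal.py
```

```text
[ 0.1033  0.8437  0.2987  0.1075  1.4007 -0.1121] [0.9786 0.2518 0.4941] [[-0.2381, 0.8025, 0.5471], [0.9706, 0.1769, 0.163], [0.034, 0.5699, -0.821]] 19.7
label normal elev 34.74179602690508 yaw 12.42855513356126 slide x elev -1.9512288499727741
W [0.68566991 0.199607   0.26929883] label [1.0098 0.1854 0.4778] window in label frame [-0.0839 -0.3764  0.0038] label in window: axial -0.3767 s -0.0824 u -0.0091
goal TCP [0.5344 0.24   0.1995] tool shift cm [  8.43 -52.64  -0.31]
via shift [  9.83 -38.83 -23.61]
twist err yaw label vs 0.2285551335612599 time 19.7
```

Request:
servo_tool --motion '[[[1,-4,-2.4,0,1],[2,-8,-4.8,0,1],[3,-12,-7.2,0,1],[4,-16,-9.6,0,1],[5,-19.5,-12,0,1]]]'

```text
time_s: 20.2
eef_pos: [0.752, 0.2462, 0.4826]
eef_rot: [0.171, 0.593, 0.748, 0.245]
wrist_force: [0.4, 0.4, -0.1]
opening: 0.08
grasp_force: 60.1
```

Request:
servo_tool --motion '[[[1,-4,-2.4,0,1],[2,-8,-4.8,0,1],[3,-12,-7.2,0,1],[4,-16,-9.6,0,1],[4.8,-19.3,-11.6,0,1]]]'

```text
time_s: 20.7
eef_pos: [0.5222, 0.2399, 0.4703]
eef_rot: [0.172, 0.593, 0.748, 0.245]
wrist_force: [-0.2, 0.5, 0.6]
opening: 0.078
grasp_force: 60.1
```

```bash
python3 st.py; python3 goal.py
```

```text
[ 0.1953 -0.3093  1.7426  0.0606  1.1025 -0.0453] [0.5222 0.2399 0.4703] [[-0.2385, 0.8019, 0.5478], [0.9706, 0.1769, 0.1635], [0.0342, 0.5707, -0.8205]] 20.7
label normal elev 34.7962677431105 yaw 12.442487059544836 slide x elev -1.9580609801983306
W [0.68566991 0.199607   0.26929883] label [0.5534 0.1736 0.454 ] window in label frame [ 0.0126  0.0052 -0.2283] label in window: axial 0.0044 s 0.0025 u 0.2286
goal TCP [0.5344 0.24   0.1995] tool shift cm [ -1.21 -14.48  22.88]
via shift [ 0.19 -0.65 -0.4 ]
twist err yaw label vs 0.24248705954483718 time 20.7
```

Request:
servo_tool --motion '[[[-0.2,-2.4,3.8,0,1],[-0.4,-4.8,7.6,0,1],[-0.6,-7.2,11.4,0,1],[-0.8,-9.6,15.2,0,1],[-1,-12,19,0,1]]]'

```text
time_s: 21.2
eef_pos: [0.5347, 0.24, 0.2447]
eef_rot: [0.172, 0.593, 0.747, 0.246]
wrist_force: [1.3, 0.3, -0.3]
opening: 0.073
grasp_force: 60.2
```

Request:
servo_tool --motion '[[[-0.1,-1.5,2.5,0,1],[-0.2,-2.5,3.9,0,1],[-0.2,-2.5,3.9,0,1],[-0.2,-2.5,3.9,0,1],[-0.2,-2.5,3.9,0,1]]]'

```text
time_s: 21.7
eef_pos: [0.5377, 0.2403, 0.2013]
eef_rot: [0.173, 0.592, 0.747, 0.246]
wrist_force: [0.0, 0.4, -1.4]
opening: 0.08
grasp_force: 60.1
```

```bash
python3 st.py; python3 goal.py; python3 - <<'E'
from h import *
s=snap('scene','s9');d=snap('side','d9')
o=ctrl.get_obs();print(o['dq'].round(4),o['wrist_force'],o['grasp_force'])
z=lambda c,u,v:cv2.resize(c['pixels'][v:v+150,u:u+133,::-1],None,fx=3,fy=3,interpolation=cv2.INTER_CUBIC)[:450,:399]
p=proj(s,o['eef_pos'])[0];q=proj(d,o['eef_pos'])[0];print(p,q)
cv2.imwrite('pics/m9.png',np.hstack([z(s,int(p[0])-90,int(p[1])-75),z(d,int(q[0])-100,int(q[1])-75)]))
E
```

```text
[ 0.189  -0.0502  2.0783  0.1183  0.5077 -0.1266] [0.5377 0.2403 0.2013] [[-0.2383, 0.8005, 0.55], [0.9706, 0.1765, 0.1636], [0.0339, 0.5728, -0.819]] 21.7
label normal elev 34.94424150440865 yaw 12.435961161380911 slide x elev -1.9423392032758398
W [0.68566991 0.199607   0.26929883] label [0.569  0.174  0.1851] window in label frame [1.000e-04 1.462e-01 6.000e-04] label in window: axial 0.1462 s -0.0004 u -0.0004
goal TCP [0.5343 0.24   0.1995] tool shift cm [ 0.04 -0.38 -0.04]
via shift [  1.44  13.51 -23.3 ]
twist err yaw label vs 0.23596116138091183 time 21.7
[-0.0009  0.0043  0.007   0.0007 -0.0011 -0.0008] [-0.74568238  0.54710039 -0.60765947] 60.13243496417999
[244.46277631 233.76119119] [280.22216622 202.05576208]
```

View pics/m9.png

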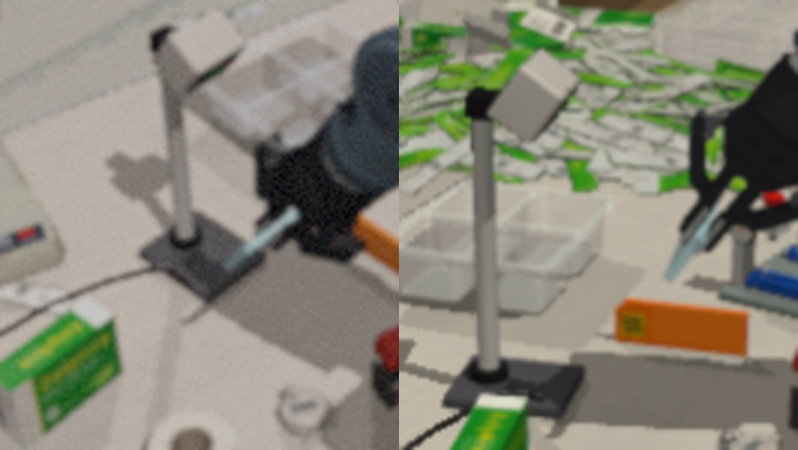

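The last picture shows the slide held in the fingers at scene px (262,240) and side px (690,240). It is tilted parallel to the reader's face, and nothing touches the reader. I'm handing in.

Request:
servo_tool --motion '[[[0,0,0,0,1],[0,0,0,0,1],[0,0,0,0,1]]]'

```text
time_s: 22.1
eef_pos: [0.5367, 0.2401, 0.1994]
eef_rot: [0.172, 0.593, 0.748, 0.245]
wrist_force: [-0.0, 0.4, -1.1]
opening: 0.075
grasp_force: 60.1
```

```bash
python3 - <<'E'
from bench import ctrl
print(ctrl.hand_in())
E
```

```text
the job is handed in; nothing more can be done
None
```

I handed the job in at 22 s with the gauged slide still held label up, by my measurements about 15 cm from the reader window and on its axis; no verdict came back, and joint 3 read as low as 0.298 against its stated 0.30 limit while I tilted the tool at full reach.

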